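Turn the counter display round: one rack to the other in reverse order

TASK

The counter display is being turned to face the other side: move the four things from the full rack to the empty rack in reverse order, so that, seen from where the robot stands, what stood leftmost in the full rack ends up rightmost in the other, the second from the left becomes second from the right, and so on. Put one thing in the middle of each bay, upright on the rack's floor, and let go of them all.

Things in the scene. Friction and masses are not known exactly. Their poses are not given: they have to be found in the camera images.
- soap: Bar of soap in a paper band, lying flat: 53 (x) x 78 (y) x 25 (z) mm; grasp it across its 53 mm width. Origin: centre of its underside; z up.
- tin: Round flat screw-top tin, 54 mm across and 21 mm high, lid up; grasp it across its diameter. Origin: centre of its underside; z up.
- stamp: Rubber stamp standing upright on its face: base 30 (x) x 42 (y) x 16 mm high, with a round turned handle up to 26 mm thick above it, 66 mm high overall; grasp it by the handle, about 50 mm above the origin. Origin: centre of its underside; z up.
- card: Small blank brown card standing upright in a wooden foot: foot 20 (x) x 60 (y) x 14 mm high, card 75 mm long (y), about 2 mm thick, up to 61 mm high overall. Grasp the wooden foot across its 20 mm thickness, in the middle of its length, with the fingertips 4 to 8 mm above the underside; the card itself is too flimsy to hold it by. Origin: centre of its underside; z up.
- source_rack: Rack of light wood, full at the start, a cork tile in each bay. 100 (x) x 414 (y) mm, floor 10 mm thick. Five dividers (6 mm thick, 18 mm high above the floor) make a row of four bays, 96 mm wide, open to front and back, centres at y = +153, +51, -51, -153 mm, x = 0. Origin: centre of its underside, on the table; x away from the robot, y to its left, within 0.1 rad. Fixed.
- target_rack: Rack of darker brown wood, empty at the start, no tiles (a bare floor). 100 (x) x 414 (y) mm, floor 10 mm thick. Five dividers (6 mm thick, 18 mm high above the floor) make a row of four bays, 96 mm wide, open to front and back, centres at y = +153, +51, -51, -153 mm, x = 0. Origin: centre of its underside, on the table; x away from the robot, y to its left, within 0.1 rad. Fixed.
- soap_tile: The cork tile, 92 (x) x 90 (y) x 4 mm, under the soap at the start: it fills the bay of the full rack that the soap comes from and stays there (fixed), so it shows which bay that was. Its top is 14 mm above the table. All four tiles look alike. Origin: centre of its underside.
- tin_tile: The cork tile, 92 (x) x 90 (y) x 4 mm, under the tin at the start: it fills the bay of the full rack that the tin comes from and stays there (fixed), so it shows which bay that was. Its top is 14 mm above the table. All four tiles look alike. Origin: centre of its underside.
- stamp_tile: The cork tile, 92 (x) x 90 (y) x 4 mm, under the stamp at the start: it fills the bay of the full rack that the stamp comes from and stays there (fixed), so it shows which bay that was. Its top is 14 mm above the table. All four tiles look alike. Origin: centre of its underside.
- card_tile: The cork tile, 92 (x) x 90 (y) x 4 mm, under the card at the start: it fills the bay of the full rack that the card comes from and stays there (fixed), so it shows which bay that was. Its top is 14 mm above the table. All four tiles look alike. Origin: centre of its underside.
Things that resemble listed ones, but are neither listed nor needed, are in the scene too. Leave any red look-alike of the stamp alone.

How it is judged (in metres and radians):
At the end, for the whole second after the job is handed in: Each thing stands in the target bay that mirrors the source bay it came from (source y = s, target y = -s): origin within 12 mm of the bay centre along the row and 15 mm across it, underside within 4 mm of the floor, upright within 0.1 rad, released and at rest (((y of soap_tile in the frame of source_rack between 0.123 and 0.183 m and y of soap in the frame of target_rack between -0.165 and -0.141 m) or (y of soap_tile in the frame of source_rack between 0.021 and 0.081 m and y of soap in the frame of target_rack between -0.063 and -0.039 m) or (y of soap_tile in the frame of source_rack between -0.081 and -0.021 m and y of soap in the frame of target_rack between 0.039 and 0.063 m) or (y of soap_tile in the frame of source_rack between -0.183 and -0.123 m and y of soap in the frame of target_rack between 0.141 and 0.165 m)) and x of soap in the frame of target_rack between -0.015 and 0.015 m and z of soap in the frame of target_rack between 0.006 and 0.014 m and angle between each of soap, tin, stamp, card's own z axis and vertical below 0.1 rad and linear speed of each of soap, tin, stamp, card below 0.02 m/s and angular speed of each of soap, tin, stamp, card below 0.2 rad/s and contact force between the fingers and soap below 0.05 N and ((y of tin_tile in the frame of source_rack between 0.123 and 0.183 m and y of tin in the frame of target_rack between -0.165 and -0.141 m) or (y of tin_tile in the frame of source_rack between 0.021 and 0.081 m and y of tin in the frame of target_rack between -0.063 and -0.039 m) or (y of tin_tile in the frame of source_rack between -0.081 and -0.021 m and y of tin in the frame of target_rack between 0.039 and 0.063 m) or (y of tin_tile in the frame of source_rack between -0.183 and -0.123 m and y of tin in the frame of target_rack between 0.141 and 0.165 m)) and x of tin in the frame of target_rack between -0.015 and 0.015 m and z of tin in the frame of target_rack between 0.006 and 0.014 m and contact force between the fingers and tin below 0.05 N and ((y of stamp_tile in the frame of source_rack between 0.123 and 0.183 m and y of stamp in the frame of target_rack between -0.165 and -0.141 m) or (y of stamp_tile in the frame of source_rack between 0.021 and 0.081 m and y of stamp in the frame of target_rack between -0.063 and -0.039 m) or (y of stamp_tile in the frame of source_rack between -0.081 and -0.021 m and y of stamp in the frame of target_rack between 0.039 and 0.063 m) or (y of stamp_tile in the frame of source_rack between -0.183 and -0.123 m and y of stamp in the frame of target_rack between 0.141 and 0.165 m)) and x of stamp in the frame of target_rack between -0.015 and 0.015 m and z of stamp in the frame of target_rack between 0.006 and 0.014 m and contact force between the fingers and stamp below 0.05 N and ((y of card_tile in the frame of source_rack between 0.123 and 0.183 m and y of card in the frame of target_rack between -0.165 and -0.141 m) or (y of card_tile in the frame of source_rack between 0.021 and 0.081 m and y of card in the frame of target_rack between -0.063 and -0.039 m) or (y of card_tile in the frame of source_rack between -0.081 and -0.021 m and y of card in the frame of target_rack between 0.039 and 0.063 m) or (y of card_tile in the frame of source_rack between -0.183 and -0.123 m and y of card in the frame of target_rack between 0.141 and 0.165 m)) and x of card in the frame of target_rack between -0.015 and 0.015 m and z of card in the frame of target_rack between 0.006 and 0.014 m and contact force between the fingers and card below 0.05 N); the robot touches nothing.
It also fails if it takes over 99 s, if anything falls off the work surface, if the arm or the gripper's body presses on something with over 40 N, if the wrist force passes 120 N, or if a joint passes its speed limit or range.

ROBOT

A 6-joint arm with a two-finger parallel gripper is mounted at the origin on a cart in front of the work surface, level with it; the furniture and walls round the work are solid. World frame = base frame: x ahead of the robot, y to its left, z up, the work surface at z = 0. Lengths are in mm, angles in degrees, forces in N, time in s.
With the tool pointing down it reaches from about 350 to 850 mm from the base axis. Payload 8.1 kg.
Tool frame: the origin (TCP) lies between the finger pads; the fingertips stand 22 mm ahead of it and the grasp point (between the pads) lies 3 mm ahead of it; z points along the fingers, y is the line along which they close (so a half turn about z gives the same grasp; the last joint's range is limited). The gripper opens to 85 mm and grips with 20 to 120 N. Pads are 22 mm wide; open, the fingers measure 114 mm over their backs; the gripper's body (76 mm by 85 mm) begins 54 mm behind the grasp point. The pads swing forward as they close: fully open they stand 13 mm farther back than shut.
Start: joints at [69.821, 7.471, 85.268, -0, 87.261, -4.893], TCP at [158.166, 578.782, 253.292] pointing down, gripper open.
Joint ranges: [-169.43, 169.43], [-51.17, 129.36], [1.28, 143.12], [-76.62, 256.62], [0, 156.53], [-152.29, 152.29]. Speed limits (degrees/s): [136.94, 136.94, 159.86, 180, 180, 180].

INTERFACE

Orientations are given as [roll, pitch, yaw] about the fixed x, y, z axes, in that order (R = Rz(yaw) Ry(pitch) Rx(roll)).
In Python, from bench import sense, snapshot, calibration, hand_in gives the robot as it stands.
- The arm moves only by the shell command python3 -m crank 'ROWS' [FORCE]. ROWS is JSON, a list of rows, each a list of 5 numbers: the shift along the tool's x, y, z in cm, then the turn about the tool's z in rad, then the finger opening in cm, from 0 to 8.54. A call has 1 to 20 rows; each row is the pose to reach, as a shift and turn from the pose commanded when the call began, along the tool's axes at that moment; what a row does not reach only later rows make up. A row lasts 1/10 s, in which the tool goes at most 50 mm and 8.59 degrees, less where a joint would pass 70% of its speed; a pose out of reach is approached as far as the arm can. A call with a gripper value outside its range is refused whole. The fingers move at their own pace and stop on an object; FORCE is the grip in N (left out, the last holds). Time passes only in rows, so rows that repeat a pose let the fingers close. It gives the time, the measured TCP pose, the force, the opening and the grip force at its end, in the units of the state.
- sense(): the state, without advancing time (a new reading comes with each control period).
- snapshot(name): name is "scene" or "side" or "wrist"; returns (picture, depth): 384x512x3 uint8, red, green, blue; 384x512 float32, mm along the optical axis (not along the pixel's ray), 0 where there is no reading.
- calibration(name): a dict with "fovy" (degrees; the focal length in pixels is half the picture's height over the tangent of half this angle, whatever the lens; pixels are square), "cx", "cy" (the principal point, pixels), "k1" (the pictures are not rectified: a ray, as slopes to the right and down, at radius r is drawn at 1 + k1 r^2 times it, then the intrinsics apply), "rvec" (rotation vector, rad) and "tvec" (3), from world to camera coordinates, as OpenCV has them; the wrist camera has in their place "tool_from_camera" (4x4, takes a point from camera to tool coordinates, whose origin is the TCP and whose axes are the flange's). Camera axes: x right, y down, z forward; pixel columns grow to the right and rows downward; lengths in mm; the calibration is good to about 2 mm. A picture is of the moment at which its call begins: read the wrist's pose just before it. calibration takes no time and is no camera call.
- hand_in(): hands the job in; it is judged then, once.
The state is a dict: "time": time; "joint_pos": joint angles; "qd": joint speeds; "joint_efforts": joint torques, N m; "tool_pos": TCP position; "tcp_rot": TCP orientation; "ft_force": force on the tool from outside, world axes, zero at the start; "wrist_torque": the same for the moment, N m; "finger_gap": finger opening in mm; "grip_force": force on a finger pad.
Only numpy, scipy, OpenCV 4.12 (cv2) and the standard library are available. Lean on these libraries where they do the work, as an engineer would, in place of code of your own. Each camera call takes 0.05 s, during which the arm holds its last target. There are 200 camera calls.

## Working session

There is one attempt and no reset: what is moved stays moved. The work goes in short steps, Python scripts to look and compute and a shell command to move; the robot and the scene stay as the last step left them, time stands still between calls to the robot, and variables do not carry over. Pictures are saved under pics/ and viewed, at most 14 in all, crops included, and the job is handed in when it is done.

```bash
ls; mkdir -p pics
cat > h.py <<'E'
import numpy as np, cv2
from bench import sense, snapshot, calibration
from scipy.spatial.transform import Rotation as R
def cam(n):
    c=calibration(n); f=192/np.tan(np.radians(c["fovy"])/2); return c,f
def tcp(s):
    T=np.eye(4); T[:3,:3]=R.from_euler('xyz',s["tcp_rot"],degrees=True).as_matrix(); T[:3,3]=s["tool_pos"]; return T
def w2c(n,s=None):
    c,f=cam(n)
    if n=="wrist": return np.linalg.inv(tcp(s)@np.array(c["tool_from_camera"]))
    T=np.eye(4); T[:3,:3]=cv2.Rodrigues(np.array(c["rvec"],float))[0]; T[:3,3]=np.array(c["tvec"]).ravel(); return T
def ray(n,u,v):
    c,f=cam(n); d=np.array([(u-c["cx"])/f,(v-c["cy"])/f]); x=d.copy()
    for _ in range(20): x=d/(1+c["k1"]*(x@x))
    return np.array([x[0],x[1],1])
def onplane(n,u,v,z,s=None):
    T=np.linalg.inv(w2c(n,s)); o=T[:3,3]; d=T[:3,:3]@ray(n,u,v); return o+d*(z-o[2])/d[2]
def atdepth(n,u,v,dep,s=None):
    T=np.linalg.inv(w2c(n,s)); return T[:3,3]+T[:3,:3]@ray(n,u,v)*dep
def proj(n,P,s=None):
    c,f=cam(n); p=(w2c(n,s)@np.append(P,1))[:3]; x=p[:2]/p[2]; x=x*(1+c["k1"]*(x@x)); return x*f+[c["cx"],c["cy"]]
def save(n,fn):
    s=sense(); im,d=snapshot(n); cv2.imwrite(f"pics/{fn}.png",im[:,:,::-1]); np.save(f"pics/{fn}.npy",d)
    import json; json.dump({k:np.array(v).tolist() for k,v in s.items()},open(f"pics/{fn}.json","w")); return s,im,d
E
python3 - <<'E'
from h import *
s,_,_=save("scene","s0"); save("side","d0"); print(s)
a=cv2.imread("pics/s0.png");b=cv2.imread("pics/d0.png")
cv2.imwrite("pics/s0b.png",cv2.resize(a,(800,600)));cv2.imwrite("pics/d0b.png",cv2.resize(b,(800,600)))
for n in("scene","side","wrist"): print(n,calibration(n))
E
```

```text
pics
{'time': 0.0, 'joint_pos': array([ 6.98220876e+01,  7.51427810e+00,  8.53321174e+01,  7.24729702e-04,
        8.72614064e+01, -4.89499143e+00]), 'qd': array([ 0.01365962,  0.0272355 , -0.11956825,  0.026275  , -0.02163454,
       -0.03682524]), 'joint_efforts': array([ 2.78989082e-04, -5.69380045e+01, -5.00567901e+01, -4.11064650e-05,
        1.39588426e-02,  8.96554894e-06]), 'tool_pos': array([157.96247264, 578.2864188 , 252.22585002]), 'tcp_rot': array([-1.79892653e+02, -9.91990742e-03,  1.64717034e+02]), 'ft_force': array([0.00573161, 0.29352896, 0.80074158]), 'wrist_torque': array([-0.04798   , -0.03472477, -0.03188743]), 'grip_force': 0.0, 'finger_gap': 85.3202490137653}
scene {'fovy': 52.18650540840469, 'cx': 254.09628281760885, 'cy': 193.45339494957287, 'k1': -0.07299513615300705, 'rvec': array([ 0.74269459, -2.38888375,  1.32083937]), 'tvec': array([476.3774699 , 234.12182976, 551.49718249])}
side {'fovy': 45.12209531394454, 'cx': 248.74332101378263, 'cy': 193.68139086157564, 'k1': 0.0022473813246830215, 'rvec': array([ 2.14943191, -0.13676073,  0.08506135]), 'tvec': array([-592.33576602,   49.01636247, 1131.47071914])}
wrist {'fovy': 69.18694184235036, 'cx': 259.9964103764514, 'cy': 191.06721602755744, 'k1': 0.0050329104002961285, 'tool_from_camera': array([[-9.45507870e-04, -9.46721369e-01, -3.22052411e-01,
         8.32907876e+01],
       [ 9.99999385e-01, -7.08573266e-04, -8.52922775e-04,
         7.85491949e-01],
       [ 5.79282489e-04, -3.22053019e-01,  9.46721457e-01,
        -1.20489393e+02],
       [ 0.00000000e+00,  0.00000000e+00,  0.00000000e+00,
         1.00000000e+00]])}
```

View pics/s0b.png

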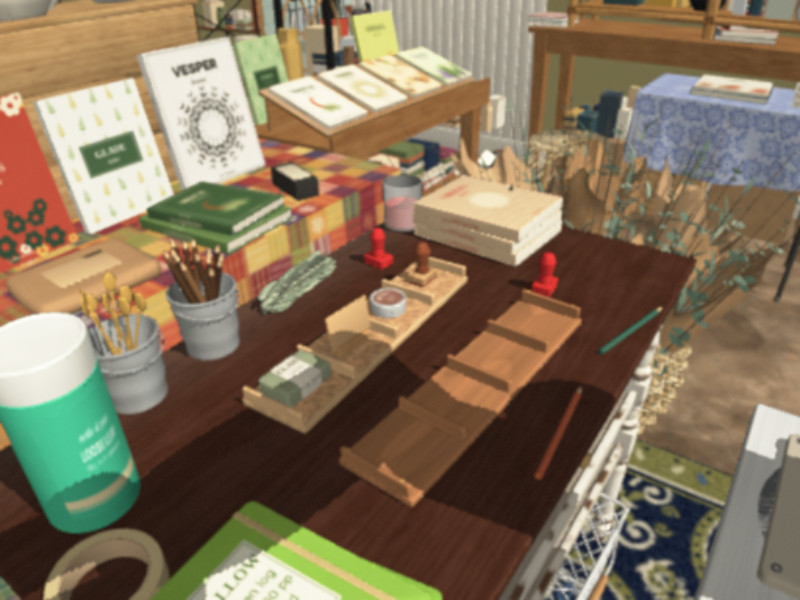

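View pics/d0b.png

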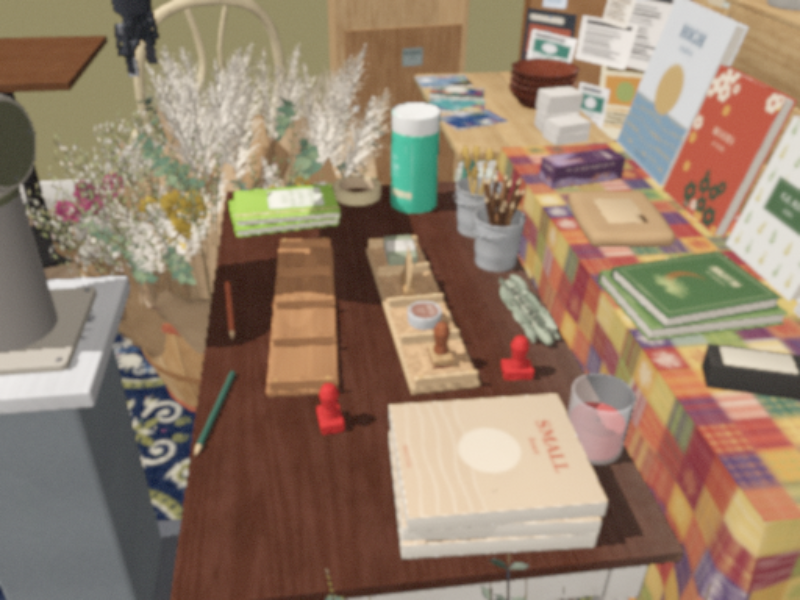

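The racks, read left to right from the robot, hold soap (scene 295,375), card (350,315), tin (388,300) and stamp (423,262, brown). The red stamps at (378,250) and (545,272) are the look-alikes and stay where they are. The target rack is the nearer one, at (465,395). Next I'll make a top-down reprojection to measure from.

```bash
cat > ortho.py <<'E'
from h import *
def cloud(n,fn):
    import json
    s=json.load(open(f"pics/{fn}.json")); im=cv2.imread(f"pics/{fn}.png"); d=np.load(f"pics/{fn}.npy")
    c,f=cam(n); v,u=np.mgrid[0:384,0:512]; dx=np.stack([(u-c["cx"])/f,(v-c["cy"])/f],-1); x=dx.copy()
    for _ in range(15): x=dx/(1+c["k1"]*(x**2).sum(-1,keepdims=True))
    p=np.concatenate([x,np.ones((384,512,1))],-1)*d[...,None]
    T=np.linalg.inv(w2c(n,s)); P=p@T[:3,:3].T+T[:3,3]; return P,im,d
if __name__=="__main__":
    out=np.zeros((600,800,3),np.uint8)
    for k,(n,fn) in enumerate((("scene","s0"),("side","d0"))):
        P,im,d=cloud(n,fn); m=(d>0)&(P[...,2]<100)&(P[...,2]>-20)
        t=m&(P[...,2]<5)&(P[...,0]>350)&(P[...,0]<700)&(abs(P[...,1])<250); print(n,"table z",np.percentile(P[t][:,2],[5,50,95]))
        # column = -y (left at left), row = -x ; 1.2 mm per px ... range y +-240/2
        Q=P[m];C=im[m];o=np.argsort(Q[:,2]);Q=Q[o];C=C[o]
        uu=(400*k+200-Q[:,1]/1.5).astype(int); vv=((850-Q[:,0])/1).astype(int)
        ok=(uu>=400*k+1)&(uu<400*k+398)&(vv>=1)&(vv<598)
        for a in(-1,0,1):
            for b in(-1,0,1): out[vv[ok]+a,uu[ok]+b]=C[ok]
    cv2.imwrite("pics/o0.png",out)
E
python3 ortho.py
```

```text
scene table z [-2.98919061 -1.31084732  0.70599932]
side table z [-0.27250114  1.76986329  3.86156232]
```

View pics/o0.png

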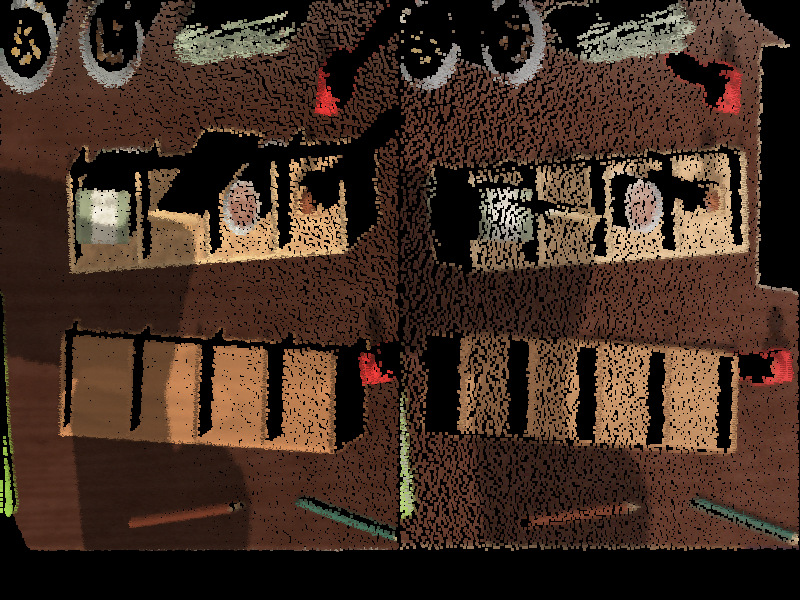

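The reprojection shows both racks clearly, and the depth looks accurate. Left to right the order is soap (103,215), card (180,215), tin (240,205), stamp (310,200). Now I'll fit the poses.

```bash
cat > fit.py <<'E'
from ortho import *
A={}
for n,fn in(("scene","s0"),("side","d0")):
    P,im,d=cloud(n,fn); P=P[(d>0)&(abs(P[...,1])<330)&(P[...,0]>350)&(P[...,0]<800)]
    P[:,2]+= 1.3 if n=="scene" else -1.8   # table to z=0
    A[n]=P
    for name,x0,x1 in(("src",570,720),("tgt",385,535)):
        q=P[(P[:,0]>x0)&(P[:,0]<x1)&(P[:,2]>6)&(P[:,2]<31)&(P[:,1]>-235 if name=="src" else P[:,1]>-215)&(P[:,1]<220)][:,:2].astype(np.float32)
        print(n,name,len(q),cv2.minAreaRect(q))
    for ob,x0,x1,y0,y1,z0,z1 in(("soap",595,685,90,210,36,43),("tin",595,690,-110,-15,32,39),("handle",600,700,-210,-115,45,90),("base",600,700,-210,-115,26,33),("card",590,700,-20,100,45,85)):
        m=(P[:,0]>x0)&(P[:,0]<x1)&(P[:,1]>y0)&(P[:,1]<y1)&(P[:,2]>z0)&(P[:,2]<z1); q=P[m]
        if len(q)<8: print(ob,len(q)); continue
        print(n,ob,len(q),cv2.minAreaRect(q[:,:2].astype(np.float32)),"mean",q.mean(0).round(1),"zmax",q[:,2].max().round(1))
E
python3 fit.py
```

```text
scene src 3972 ((635.628173828125, -10.627395629882812), (101.2125473022461, 417.4329528808594), 2.426422595977783)
scene tgt 7468 ((456.318603515625, 3.2839202880859375), (416.27960205078125, 102.49972534179688), 87.77709197998047)
scene soap 656 ((633.6698608398438, 145.4971160888672), (79.2655258178711, 53.070457458496094), 89.08123779296875) mean [632.9 146.9  37.9] zmax 40.2
scene tin 237 ((642.0330810546875, -63.11624526977539), (53.45477294921875, 51.590110778808594), 86.55277252197266) mean [641.8 -61.6  34.3] zmax 36.9
scene handle 124 ((646.1154174804688, -161.59568786621094), (23.381362915039062, 19.46076202392578), 49.15225601196289) mean [ 645.5 -158.7   65.1] zmax 80.0
scene base 90 ((637.1030883789062, -141.222900390625), (43.14867401123047, 78.14676666259766), 28.441495895385742) mean [ 641.5 -152.3   29. ] zmax 32.9
scene card 358 ((633.956298828125, 38.774322509765625), (75.47578430175781, 7.945187091827393), 85.49437713623047) mean [633.9  39.9  60.3] zmax 75.5
side src 3031 ((638.5471801757812, -14.30145263671875), (100.30110168457031, 417.48199462890625), 2.85565
[... 179 characters left out ...]
125), (78.562744140625, 51.95185852050781), 88.99449157714844) mean [633.5 140.8  38.4] zmax 42.8
side tin 219 ((644.50048828125, -65.69367980957031), (50.06998825073242, 53.98601150512695), 0.8864637613296509) mean [643.9 -65.6  34.7] zmax 38.1
side handle 140 ((649.6444702148438, -168.52850341796875), (21.33755111694336, 20.285717010498047), 22.295114517211914) mean [ 648.8 -171.    66. ] zmax 80.5
side base 128 ((642.2490234375, -151.27615356445312), (72.09262084960938, 81.83473205566406), 89.99099731445312) mean [ 643.8 -161.5   29.5] zmax 32.7
side card 64 ((634.765869140625, 40.0984992980957), (80.83155822753906, 5.605388641357422), 85.68354034423828) mean [634.4  36.4  61.1] zmax 75.5
```

```bash
python3 -m crank '[[-10,-8,-1,0.25,8.5],[-20,-16.5,-2,0.5,8.5],[-30,-24.7,-3,0.75,8.5],[-40,-33,-4,1.0,8.5],[-51.8,-42.7,-4.8,1.304,8.5],[-51.8,-42.7,-4.8,1.304,8.5],[-51.8,-42.7,-4.8,1.304,8.5],[-51.8,-42.7,-4.8,1.304,8.5],[-51.8,-42.7,-4.8,1.304,8.5],[-51.8,-42.7,-4.8,1.304,8.5],[-51.8,-42.7,-4.8,1.304,8.5],[-51.8,-42.7,-4.8,1.304,8.5],[-51.8,-42.7,-4.8,1.304,8.5],[-51.8,-42.7,-4.8,1.304,8.5],[-51.8,-42.7,-4.8,1.304,8.5],[-51.8,-42.7,-4.8,1.304,8.5],[-51.8,-42.7,-4.8,1.304,8.5],[-51.8,-42.7,-4.8,1.304,8.5]]' 40
python3 - <<'E'
from h import *
s,im,d=save("wrist","w0"); print(s["tool_pos"],s["tcp_rot"],s["time"],s["joint_pos"])
cv2.imwrite("pics/w0b.png",cv2.resize(im[:,:,::-1],(800,600),interpolation=cv2.INTER_CUBIC))
from ortho import cloud
P,_,d=cloud("wrist","w0"); P=P[(d>0)&(abs(P[...,1])<330)&(P[...,0]>350)&(P[...,0]<800)]
t=P[(P[:,2]<6)&(P[:,2]>-6)]; print("table",np.median(t[:,2])); P[:,2]-=np.median(t[:,2])
for name,x0,x1 in(("src",570,720),("tgt",385,535)):
    q=P[(P[:,0]>x0)&(P[:,0]<x1)&(P[:,2]>6)&(P[:,2]<31)&(P[:,1]>(-235 if name=="src" else -215))&(P[:,1]<220)][:,:2].astype(np.float32)
    print(name,len(q),cv2.minAreaRect(q))
for ob,x0,x1,y0,y1,z0,z1 in(("soap",595,685,90,210,36,43),("tin",595,690,-110,-15,32,39),("handle",600,700,-210,-115,45,90),("handtop",600,700,-210,-115,74,90),("card",590,700,-20,100,45,85)):
    m=(P[:,0]>x0)&(P[:,0]<x1)&(P[:,1]>y0)&(P[:,1]<y1)&(P[:,2]>z0)&(P[:,2]<z1); q=P[m]
    if len(q)>5: print(ob,len(q),cv2.minAreaRect(q[:,:2].astype(np.float32)),"mean",q.mean(0).round(1),"zmax",q[:,2].max().round(1))
E
```

```text
time: 1.9
tool_pos: [544.7, 31.5, 301.3]
tcp_rot: [-180.0, -0.0, 90.1]
ft_force: [-0.1, 0.1, 0.7]
finger_gap: 85.0
grip_force: 0.0
[544.7072458   31.49957277 301.26063208] [-1.79991558e+02 -1.18807598e-02  9.00935698e+01] 1.9 [-2.08213211e+00 -1.84800015e+00  8.99200670e+01  1.15583108e-02
  9.19368200e+01 -2.17531302e+00]
table 0.030032632510540225
src 12748 ((637.9227294921875, -12.573654174804688), (101.87886047363281, 414.6794738769531), 2.7925376892089844)
tgt 18240 ((455.27679443359375, 1.918670654296875), (414.57794189453125, 100.58486938476562), 87.27386474609375)
soap 2536 ((635.16064453125, 142.67172241210938), (76.5403823852539, 52.18062973022461), 89.98160552978516) mean [634.8 144.3  37.9] zmax 40.9
tin 898 ((643.60986328125, -64.29421997070312), (52.00248718261719, 51.93770980834961), 4.867614269256592) mean [643.5 -63.8  35. ] zmax 37.3
handle 295 ((649.9774169921875, -162.49085998535156), (19.733213424682617, 24.361827850341797), 88.159423828125) mean [ 647.9 -160.1   69.4] zmax 81.1
handtop 119 ((649.52001953125, -164.11630249023438), (16.45461082458496, 17.8836612701416), 88.159423828125) mean [ 649.1 -163.4   77.8] zmax 81.1
card 553 ((634.5276489257812, 37.9443473815918), (74.45133972167969, 5.896018981933594), 85.94754791259766) mean [634.5  39.   61.8] zmax 76.3
```

View pics/w0b.png

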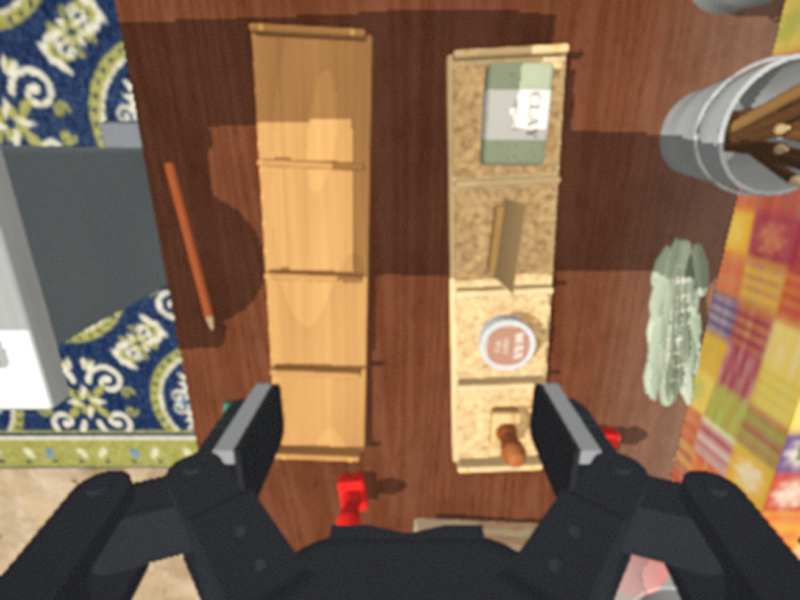

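The wrist view shows soap (515,110), card foot (497,240), tin (508,342) and the brown stamp (510,440), all in the cork-tiled rack. Red stamps are at (350,490) and (605,438). Its fits agree with the fixed cameras to about 2 mm. Before going down I'll check where the fingertips are from the wrist depth.

Run:
```python
from ortho import *
import json
P,_,d=cloud("wrist","w0"); s=json.load(open("pics/w0.json")); Ti=np.linalg.inv(tcp(s))
Q=P@Ti[:3,:3].T+Ti[:3,3]; m=(d>0)&(Q[...,2]>-60)&(Q[...,2]<60)&(abs(Q[...,0])<30); q=Q[m]
for a in range(-60,61,10):
    k=q[(q[:,1]>=a)&(q[:,1]<a+10)]
    if len(k): print(a,len(k),"zmax",k[:,2].max().round(1),"x",k[:,0].min().round(1),k[:,0].max().round(1))
```

```text
-60 1905 zmax 2.8 x -11.3 15.0
-50 3203 zmax 9.5 x -11.3 18.7
-40 1074 zmax -39.8 x -1.2 19.6
-30 348 zmax -51.1 x 8.6 19.1
-20 646 zmax -49.5 x 9.5 13.2
-10 702 zmax -49.6 x 9.6 13.3
0 721 zmax -49.9 x 9.6 13.4
10 596 zmax -50.0 x 9.2 13.4
20 392 zmax -50.7 x 9.0 19.0
30 1097 zmax -38.8 x -1.0 19.4
40 3199 zmax 9.9 x -11.2 18.2
50 2127 zmax 2.0 x -11.9 15.1
60 3427 zmax -32.9 x -12.1 15.3
```

```bash
python3 -m crank '[[3,2.5,5,0,8.5],[6,5,10,0,8.5],[9,7.5,15,0,8.5],[11.1,9,19,0,8.5],[11.1,9,19,0,8.5],[11.1,9,19,0,8.5],[11.1,9,19,0,8.5]]'
```

```text
time: 2.65
tool_pos: [634.2, 142.2, 110.3]
tcp_rot: [-179.9, 0.0, 90.1]
ft_force: [0.0, 0.3, 1.3]
finger_gap: 84.9
grip_force: 0.0
```

```bash
python3 -m crank '[[0.05,0.07,3,0,8.5],[0.05,0.07,5.5,0,8.5],[0.05,0.07,7.5,0,8.5],[0.05,0.07,7.5,0,8.5],[0.05,0.07,7.5,0,4],[0.05,0.07,7.5,0,4],[0.05,0.07,7.5,0,4],[0.05,0.07,7.5,0,4],[0.05,0.07,7.5,0,4],[0.05,0.07,7.5,0,4],[0.05,0.07,7.5,0,4],[0.05,0.07,7.5,0,4]]' 40
```

```text
time: 3.85
tool_pos: [637.9, 141.9, 39.5]
tcp_rot: [179.8, -0.0, 90.0]
ft_force: [-2.8, -0.9, 8.8]
finger_gap: 52.0
grip_force: 43.6
```

```bash
python3 -m crank '[[0,0,-2,0,4],[0,0,-5,0,4],[0,0,-9,0,4],[0,0,-9,0,4],[0,0,-9,0,4],[0,0,-9,0,4]]'
python3 - <<'E'
from h import *
s,im,d=save("wrist","w1"); print(s["tool_pos"],s["ft_force"],s["grip_force"])
E
```

```text
time: 4.45
tool_pos: [635.3, 141.7, 125.5]
tcp_rot: [-179.9, 0.0, 90.0]
ft_force: [0.3, -0.5, -3.1]
finger_gap: 51.7
grip_force: 42.6
[635.30121747 141.7195404  125.45446501] [ 0.2942911  -0.48115027 -3.10485969] 42.60522902011871
```

View pics/w1.png

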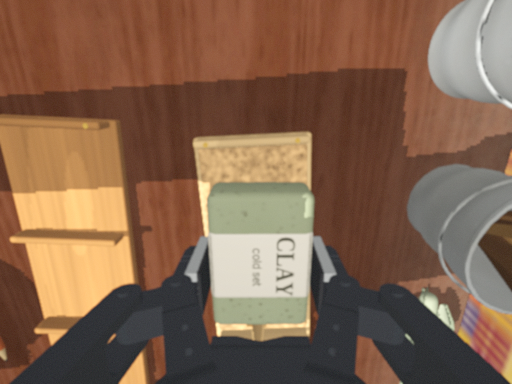

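Soap is held squarely (centre around 260,250). I'll work out where it sits in the tool frame and the delta to the target.

```bash
cat > held.py <<'E'
import sys,json
from ortho import *
fn=sys.argv[1]; zlo,zhi=float(sys.argv[2]),float(sys.argv[3])
P,_,d=cloud("wrist",fn); s=json.load(open(f"pics/{fn}.json")); Ti=np.linalg.inv(tcp(s))
Q=P@Ti[:3,:3].T+Ti[:3,3]; m=(d>0)&(Q[...,2]>zlo)&(Q[...,2]<zhi)&(abs(Q[...,0])<50)&(abs(Q[...,1])<24.5); q=Q[m]
print(len(q),"rect",cv2.minAreaRect(q[:,:2].astype(np.float32)),"z",np.percentile(q[:,2],[5,50,95]).round(1),"x",np.percentile(q[:,0],[1,99]).round(1))
E
python3 held.py w1 -8 12
```

```text
13174 rect ((1.754730224609375, -0.005481719970703125), (48.98355484008789, 78.2638168334961), 89.98722076416016) z [0.4 1.4 3.7] x [-34.8  40.5]
```

```bash
python3 -m crank '[[-4,-2.6,0,0.01,4],[-8,-5.2,0,0.02,4],[-12,-7.8,0,0.03,4],[-16,-10.4,0,0.04,4],[-20,-13,0,0.047,4],[-24,-15.6,0,0.047,4],[-27,-17.3,0,0.047,4],[-29.4,-18.7,2,0.047,4],[-29.4,-18.7,4,0.047,4],[-29.4,-18.7,5.5,0.047,4],[-29.4,-18.7,5.5,0.047,4],[-29.4,-18.7,5.5,0.047,4]]'
```

```text
time: 5.7
tool_pos: [448.2, -151.8, 70.5]
tcp_rot: [-179.9, -0.1, 87.3]
ft_force: [0.5, 0.2, -1.4]
finger_gap: 51.6
grip_force: 42.6
```

```bash
python3 -m crank '[[-0.08,0,1.5,0,4],[-0.08,0,2.7,0,4],[-0.08,0,3.3,0,4],[-0.08,0,3.3,0,4],[-0.08,0,3.3,0,4]]'; python3 -m crank '[[0,0,0,0,6.5],[0,0,0,0,6.5],[0,0,0,0,6.5],[0,0,0,0,6.5],[0,0,0,0,7.5],[0,0,-3,0,7.5],[0,0,-6,0,7.5],[0,0,-9,0,8.5],[0,0,-9,0,8.5],[0,0,-9,0,8.5]]'
python3 - <<'E'
from h import *
s,im,d=save("wrist","w2")
E
python3 held.py w2 60 90
```

```text
time: 6.2
tool_pos: [449.0, -152.9, 38.5]
tcp_rot: [-180.0, 0.0, 87.3]
ft_force: [0.0, 0.4, -0.9]
finger_gap: 51.8
grip_force: 42.7
time: 7.2
tool_pos: [449.6, -153.3, 129.1]
tcp_rot: [179.9, 0.0, 87.3]
ft_force: [-0.6, -0.2, -0.8]
finger_gap: 85.3
grip_force: 0.0Traceback (most recent call last):
  File "held.py", line 6, in <module>
    print(len(q),"rect",cv2.minAreaRect(q[:,:2].astype(np.float32)),"z",np.percentile(q[:,2],[5,50,95]).round(1),"x",np.percentile(q[:,0],[1,99]).round(1))
                                                                        ~~~~~~~~~~~~~^^^^^^^^^^^^^^^^^^
    return _quantile_unchecked(
        a, q, axis, out, overwrite_input, method, keepdims, weights)
    return _ureduce(a,
                    func=_quantile_ureduce_func,
    ...<5 lines>...
                    overwrite_input=overwrite_input,
                    method=method)
    r = func(a, **kwargs)
    result = _quantile(arr,
                       quantiles=q,
    ...<2 lines>...
                       out=out,
                       weights=wgt)
    slices_having_nans = np.isnan(arr[-1, ...])
                                  ~~~^^^^^^^^^
IndexError: index -1 is out of bounds for axis 0 with size 0
```

View pics/w2.png

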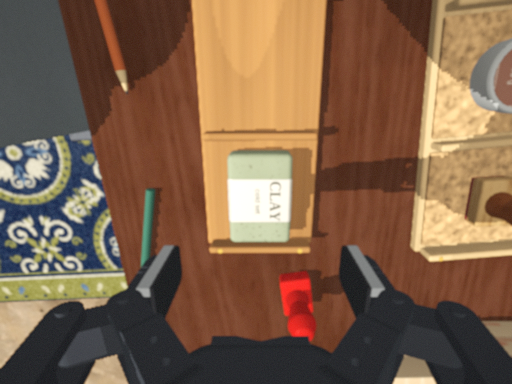

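Soap stands in the right-hand bay of the target rack (260,197), clear of the dividers. Card next.

```bash
python3 -m crank '[[3.5,3,0,0.028,7],[7,6.1,0,0.028,7],[10.5,9.2,0,0.028,6],[14,12.3,0,0.028,5],[17,15,0,0.028,5],[20,17.6,0,0.028,5],[20,17.6,1,0.028,5],[20,17.6,2,0.028,5],[20,17.6,2,0.028,5],[20,17.6,2,0.028,5]]' 30
python3 - <<'E'
from h import *
from ortho import cloud
s,im,d=save("wrist","w3"); print(s["tool_pos"],s["tcp_rot"])
P,_,d=cloud("wrist","w3"); P=P[d>0]
for z0,z1 in((45,85),(65,80),(22,31)):
    m=(abs(P[:,0]-634)<(60 if z0>30 else 25))&(abs(P[:,1]-38)<44)&(P[:,2]>z0)&(P[:,2]<z1); q=P[m]
    if z0>30: q=q[abs(q[:,0]-634)<15]
    print(len(q),cv2.minAreaRect(q[:,:2].astype(np.float32)),q.mean(0))
E
```

```text
time: 8.25
tool_pos: [632.6, 37.6, 106.9]
tcp_rot: [-179.8, 0.0, 85.6]
ft_force: [0.3, 0.1, 0.2]
finger_gap: 50.0
grip_force: 0.0
[632.62518334  37.55691481 106.90869014] [-1.79836905e+02  1.88783779e-02  8.56330340e+01]
883 ((633.5205688476562, 38.499088287353516), (75.09132385253906, 5.46497106552124), 86.51677703857422) [633.9529066   41.3895067   64.41894072]
462 ((634.9008178710938, 38.4563102722168), (75.00899505615234, 2.704293966293335), 86.51677703857422) [635.15813363  40.72068844  72.33915957]
1114 ((632.0549926757812, 38.58353805541992), (74.44617462158203, 19.93405532836914), 85.3327407836914) [631.7092891   41.48501025  27.85200671]
```

View pics/w3.png

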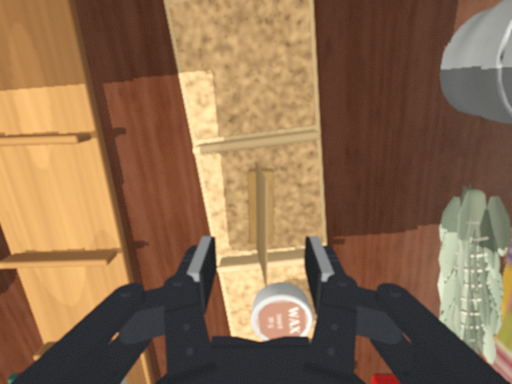

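The card is centred between the open fingers: foot at (261,210), card along it. I'll go down and grip.

```bash
python3 -m crank '[[0.07,0.07,2,0,5],[0.07,0.07,4,0,5],[0.07,0.07,5.7,0,5],[0.07,0.07,6.5,0,5],[0.07,0.07,6.5,0,5],[0.07,0.07,6.5,0,5],[0.07,0.07,6.5,0,3.5],[0.07,0.07,6.5,0,3.5],[0.07,0.07,6.5,0,2.6],[0.07,0.07,6.5,0,2.6],[0.07,0.07,6.5,0,1],[0.07,0.07,6.5,0,1],[0.07,0.07,6.5,0,1],[0.07,0.07,6.5,0,1],[0.07,0.07,6.5,0,1]]' 30
```

```text
time: 9.8
tool_pos: [635.2, 39.2, 43.7]
tcp_rot: [180.0, -0.0, 85.7]
ft_force: [-0.8, -0.3, 4.3]
finger_gap: 18.9
grip_force: 29.8
```

```bash
python3 -m crank '[[0,0,-1,0,1],[0,0,-2,0,1],[0,0,-4,0,1],[0,0,-6,0,1],[0,0,-9,0,1],[0,0,-9,0,1],[0,0,-9,0,1],[0,0,-9,0,1]]'
python3 - <<'E'
from h import *
s,im,d=save("wrist","w4")
cv2.imwrite("pics/w4c.png",cv2.resize(im[130:384,120:400,::-1],None,fx=2,fy=2))
print(s["tool_pos"],s["ft_force"],s["finger_gap"])
from ortho import cloud
P,_,d=cloud("wrist","w4"); Ti=np.linalg.inv(tcp(s)); Q=P@Ti[:3,:3].T+Ti[:3,3]; Q=Q[(d>0)]
for z0,z1 in((-45,-30),(-30,-15),(-15,0),(0,13),(13,22)):
    q=Q[(abs(Q[:,1])<9.)&(abs(Q[:,0])<50)&(Q[:,2]>z0)&(Q[:,2]<z1)]
    if len(q)>4: print(z0,len(q),cv2.minAreaRect(q[:,:2].astype(np.float32)),q.mean(0).round(1),q.min(0).round(1),q.max(0).round(1))
E
```

```text
time: 10.6
tool_pos: [634.2, 39.2, 132.4]
tcp_rot: [-179.9, 0.0, 85.7]
ft_force: [0.0, 0.3, 0.3]
finger_gap: 18.8
grip_force: 29.4
[634.212039    39.17542985 132.43583865] [0.00715535 0.30747246 0.31805052] 18.78952732391619
-45 361 ((12.478652954101562, 3.02567458152771), (1.5523099899291992, 49.138484954833984), 89.56903839111328) [ 14.6   2.9 -30.9] [-12.1   2.1 -32.3] [ 37.    3.8 -30. ]
-30 792 ((4.378459930419922, 1.9097294807434082), (3.8230385780334473, 65.03907012939453), 89.99842071533203) [ 10.1   1.2 -22.8] [-28.1  -0.  -30. ] [ 36.9   3.8 -15. ]
-15 573 ((-0.9261741638183594, -0.6363272666931152), (3.0903196334838867, 75.75241088867188), 89.89126586914062) [ 5.  -1.1 -7.7] [-38.8  -2.3 -15. ] [37.   0.8 -0. ]
0 394 ((-0.7197723388671875, 2.468994140625), (13.035746574401855, 75.63556671142578), 89.9075698852539) [ 3.9 -2.9  6.2] [-38.5  -4.1   0.1] [37.1  9.  12.9]
13 1680 ((-0.011455535888671875, -0.002452850341796875), (17.961483001708984, 73.65497589111328), 89.96199798583984) [ 6.1 -0.5 15.9] [-36.8  -9.   13.1] [36.8  9.  21.8]
```

View pics/w4c.png

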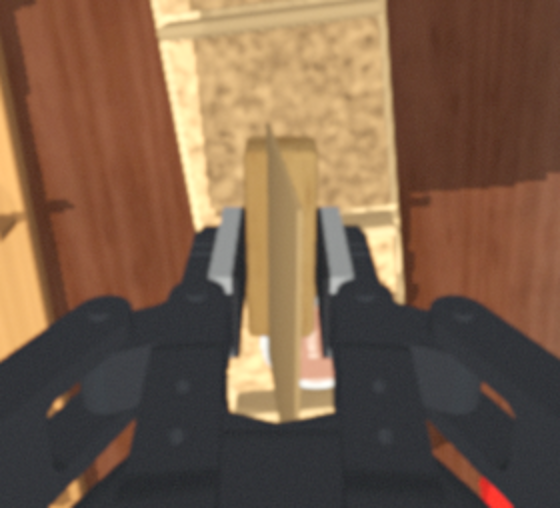

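The card leans about 9° in the hand. I'll check whether it already leaned like that in its foot (w3) and whether the foot is still level.

Run:
```python
from h import *
from ortho import cloud
import json
for fn,z0,z1,c0,c1 in(("w3",22,32,40,78),("w4",22+88.7-1,32+88.7,40+88.7,78+88.7),("w0",22,32,40,78)):
    s=json.load(open(f"pics/{fn}.json")); P,_,d=cloud("wrist",fn); P=P[d>0]
    c=P[(abs(P[:,0]-634)<14)&(abs(P[:,1]-38)<44)&(P[:,2]>c0)&(P[:,2]<c1)]
    A=np.c_[c[:,1]-38,c[:,2]-c0,np.ones(len(c))]; k=np.linalg.lstsq(A,c[:,0],rcond=None)[0]; print(fn,"card dx/dy,dx/dz",k,len(c))
    f=P[(abs(P[:,0]-633)<9.5)&(abs(P[:,1]-42)<24)&(P[:,2]>z0)&(P[:,2]<z1)]
    A=np.c_[f[:,0]-633,f[:,1]-38,np.ones(len(f))]; w=np.ones(len(f),bool)
    for _ in range(5):
        k=np.linalg.lstsq(A[w],f[w,2],rcond=None)[0]; w=abs(A@k-f[:,2])<1.5
    print(fn,"foot dz/dx,dz/dy,z",k,w.sum(),len(f),f[w][:,:2].mean(0))
```

```text
w3 card dx/dy,dx/dz [6.95472222e-02 1.54637685e-01 6.29956294e+02] 973
w3 foot dz/dx,dz/dy,z [ 5.82195814e-04 -3.63781385e-03  2.80275199e+01] 735 767 [632.38007366  44.08403741]
w4 card dx/dy,dx/dz [4.94553366e-02 9.35611049e-02 6.31859620e+02] 3536
w4 foot dz/dx,dz/dy,z [-2.20322546e-03 -5.01687942e-05  1.16729934e+02] 1259 1317 [632.19750486  44.25087798]
w0 card dx/dy,dx/dz [6.88444522e-02 1.40442913e-01 6.31283048e+02] 630
w0 foot dz/dx,dz/dy,z [ 1.41579765e-01 -1.73020955e-02  2.91499227e+01] 150 195 [627.24021661  43.74932082]
```

The lean was there at the start (0.14–0.155 slope in w0 and w3), and the foot is level, so the grasp is fine. I'll carry it to bay −51.

```bash
python3 -m crank '[[-1.5,-2.5,0,0,1],[-3.5,-6,0,-0.01,1],[-5.5,-9.5,0,-0.02,1],[-7.5,-13,0,-0.028,1],[-9,-15.5,0,-0.028,1],[-10,-17.4,0,-0.028,1],[-10,-17.4,2,-0.028,1],[-10,-17.4,4,-0.028,1],[-10,-17.4,6,-0.028,1],[-10,-17.4,6,-0.028,1],[-10,-17.4,6,-0.028,1]]'
```

```text
time: 11.75
tool_pos: [453.0, -47.3, 72.6]
tcp_rot: [-179.9, -0.0, 87.3]
ft_force: [0.9, -0.4, 0.3]
finger_gap: 18.9
grip_force: 29.5
```

```bash
python3 -m crank '[[-0.08,0.02,1.5,0,1],[-0.08,0.02,2.5,0,1],[-0.08,0.02,3,0,1],[-0.08,0.02,3.2,0,1],[-0.08,0.02,3.2,0,1],[-0.08,0.02,3.2,0,1],[-0.08,0.02,3.2,0,1]]'; python3 -m crank '[[0,0,0,0,2.5],[0,0,0,0,3],[0,0,0,0,4],[0,0,0,0,5],[0,0,0,0,5],[0,0,0,0,5],[0,0,-2,0,5],[0,0,-4.5,0,5],[0,0,-7,0,5],[0,0,-9,0,6],[0,0,-9,0,8.5],[0,0,-9,0,8.5]]'
```

```text
time: 12.45
tool_pos: [454.5, -48.4, 41.8]
tcp_rot: [180.0, 0.0, 87.3]
ft_force: [-0.1, -0.5, -0.3]
finger_gap: 19.2
grip_force: 29.5
time: 13.65
tool_pos: [454.3, -48.4, 131.3]
tcp_rot: [179.9, 0.0, 87.3]
ft_force: [-0.6, 0.2, 0.6]
finger_gap: 84.8
grip_force: 0.0
```

```bash
python3 -m crank '[[-0.2,4,0,0,8.5],[-0.4,8,0,0,8.5],[-0.6,12,0,0,8.5],[-0.7,16,0,0,8.5],[-0.7,19,0,0,8.5],[-0.7,19,2.5,0,8.5],[-0.7,19,5,0,8.5],[-0.7,19,5,0,8.5],[-0.7,19,5,0,8.5]]' 40
python3 - <<'E'
from h import *
from ortho import cloud
s,im,d=save("wrist","w5"); print(s["tool_pos"])
P,_,d=cloud("wrist","w5"); P=P[d>0]
q=P[(abs(P[:,0]-643)<50)&(abs(P[:,1]+64)<45)&(P[:,2]>31)&(P[:,2]<40)]; print(len(q),cv2.minAreaRect(q[:,:2].astype(np.float32)),q.mean(0))
E
```

```text
time: 14.55
tool_pos: [642.0, -64.0, 79.4]
tcp_rot: [-179.8, -0.0, 87.3]
ft_force: [0.1, 1.3, 1.0]
finger_gap: 84.9
grip_force: 0.0
[641.97947827 -63.95962032  79.41141293]
4783 ((643.114501953125, -64.11456298828125), (53.14081573486328, 53.680145263671875), 71.38614654541016) [643.15893279 -62.66688233  34.77076829]
```

```bash
python3 -m crank '[[0,0.1,2,0,8.5],[0,0.1,3.8,0,8.5],[0,0.1,4.5,0,8.5],[0,0.1,4.5,0,8.5],[0,0.1,4.5,0,6.5],[0,0.1,4.5,0,6.5],[0,0.1,4.5,0,4],[0,0.1,4.5,0,4],[0,0.1,4.5,0,4],[0,0.1,4.5,0,4],[0,0.1,4.5,0,4],[0,0.1,4.5,0,4]]' 40; python3 -m crank '[[0,0,-2,0,4],[0,0,-5,0,4],[0,0,-9,0,4],[0,0,-9,0,4],[0,0,-9,0,4],[0,0,-9,0,4]]'
python3 - <<'E'
from h import *
s,im,d=save("wrist","w6"); print(s["tool_pos"])
E
python3 held.py w6 -8 16
```

```text
time: 15.8
tool_pos: [645.5, -64.5, 37.7]
tcp_rot: [179.9, 0.0, 87.3]
ft_force: [0.0, -0.3, 5.8]
finger_gap: 52.2
grip_force: 42.4
time: 16.4
tool_pos: [643.6, -64.1, 125.0]
tcp_rot: [-179.9, -0.0, 87.3]
ft_force: [-0.5, 0.0, -1.1]
finger_gap: 52.2
grip_force: 42.1
[643.62596828 -64.14508024 124.96648931]
7688 rect ((0.3015098571777344, 0.0006237030029296875), (53.63262939453125, 48.98195266723633), 0.06428232043981552) z [2.  3.  7.4] x [-24.   26.5]
```

View pics/w6.png

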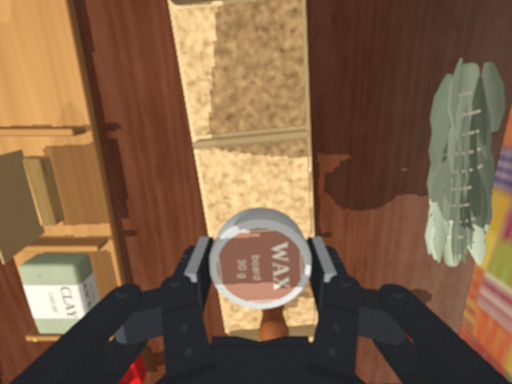

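Tin is held level (260,258). The card stands in its bay (15,210 / foot 42,190), and the soap is in its own. I'll carry the tin to bay +51.

```bash
python3 -m crank '[[2,-3.5,0,0,4],[4,-7.5,0,0,4],[6.5,-11.5,0,0,4],[9,-15.5,0,0,4],[10.85,-19.1,0,0,4],[10.85,-19.1,2,0,4],[10.85,-19.1,4,0,4],[10.85,-19.1,5.5,0,4],[10.85,-19.1,5.5,0,4],[10.85,-19.1,5.5,0,4]]'
```

```text
time: 17.45
tool_pos: [457.9, 53.1, 70.5]
tcp_rot: [-179.9, 0.0, 87.3]
ft_force: [0.9, -0.0, 0.4]
finger_gap: 51.8
grip_force: 42.3
```

```bash
python3 -m crank '[[0,0,1.5,0,4],[0,0,2.8,0,4],[0,0,3.45,0,4],[0,0,3.45,0,4],[0,0,3.45,0,4],[0,0,3.45,0,6.5],[0,0,3.45,0,6.5],[0,0,3.45,0,6.5],[0,0,3.45,0,7.5],[0,0,0,0,7.5],[0,0,-3,0,8.5],[0,0,-5.5,0,8.5],[0,0,-5.5,0,8.5]]'; python3 -m crank '[[-4,4,0,0,8.5],[-8,8,0,0,8.5],[-12,12,0,0,8.5],[-16,15.5,0,0,8.5],[-20.8,20,0,0,7],[-20.8,20,0,0,7],[-20.8,20,0,0,7],[-20.8,20,0,0,7]]' 30
python3 - <<'E'
from h import *
from ortho import cloud
s,im,d=save("wrist","w7"); print(s["tool_pos"])
P,_,d=cloud("wrist","w7"); P=P[d>0]
for z0,z1 in((20,33),(50,60),(60,70),(70,76),(76,85)):
    q=P[(abs(P[:,0]-648)<(16 if z0>30 else 30))&(abs(P[:,1]+164)<(25 if z0>30 else 40))&(P[:,2]>z0)&(P[:,2]<z1)]
    if len(q)>5: print(z0,len(q),cv2.minAreaRect(q[:,:2].astype(np.float32)),q.mean(0))
E
```

```text
time: 18.75
tool_pos: [461.7, 53.1, 130.7]
tcp_rot: [179.6, -0.0, 87.3]
ft_force: [0.1, -0.1, -0.0]
finger_gap: 85.2
grip_force: 0.0
time: 19.55
tool_pos: [648.3, -164.6, 124.5]
tcp_rot: [-179.9, -0.0, 87.2]
ft_force: [-0.6, 0.0, -0.3]
finger_gap: 69.9
grip_force: 0.0
[ 648.28856373 -164.60800437  124.46129559]
20 842 ((648.9387817382812, -164.43984985351562), (29.86565589904785, 40.57541275024414), 1.097306489944458) [ 649.21224409 -153.26255833   29.556559  ]
50 50 ((649.4571533203125, -156.04324340820312), (17.510299682617188, 4.781764984130859), 0.20046360790729523) [ 649.52090519 -155.39750331   55.54019249]
60 237 ((648.901611328125, -161.92515563964844), (19.215946197509766, 24.71318244934082), 89.29190826416016) [ 649.17603734 -157.06843744   67.21102524]
70 295 ((648.334228515625, -162.93743896484375), (22.773868560791016, 18.201826095581055), 8.161944389343262) [ 649.08127612 -159.47969066   72.98361286]
76 477 ((648.912109375, -165.0505828857422), (17.235689163208008, 16.715621948242188), 8.368505477905273) [ 649.04065507 -164.19419467   78.35068089]
```

View pics/w7.png

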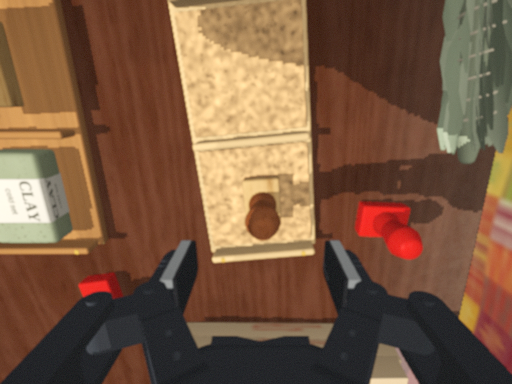

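The brown stamp is at (262,215). The red ones at (400,238) and (100,288) stay clear of the fingers. I'll go down onto the brown handle.

```bash
python3 -m crank '[[0,0.07,2,0,7],[0,0.07,4,0,6],[0,0.07,5.7,0,5],[0,0.07,5.7,0,5],[0,0.07,5.7,0,3.5],[0,0.07,5.7,0,3.5],[0,0.07,5.7,0,1.5],[0,0.07,5.7,0,1.5],[0,0.07,5.7,0,1.5],[0,0.07,5.7,0,1.5],[0,0.07,5.7,0,1.5],[0,0.07,5.7,0,1.5],[0,0.07,5.7,0,1.5]]' 30; python3 -m crank '[[0,0,-1,0,1.5],[0,0,-3,0,1.5],[0,0,-6,0,1.5],[0,0,-9,0,1.5],[0,0,-9,0,1.5],[0,0,-9,0,1.5],[0,0,-9,0,1.5]]'
python3 - <<'E'
from h import *
from ortho import cloud
s,im,d=save("wrist","w8"); print(s["tool_pos"])
cv2.imwrite("pics/w8c.png",cv2.resize(im[130:384,120:400,::-1],None,fx=2,fy=2))
P,_,d=cloud("wrist","w8"); Ti=np.linalg.inv(tcp(s)); Q=P@Ti[:3,:3].T+Ti[:3,3]; Q=Q[(d>0)]
for z0,z1 in((-25,-8),(28,45),(45,62)):
    q=Q[(abs(Q[:,1])<(24 if z0>20 else 10))&(abs(Q[:,0])<30)&(Q[:,2]>z0)&(Q[:,2]<z1)]
    if len(q)>4: print(z0,len(q),cv2.minAreaRect(q[:,:2].astype(np.float32)),q.mean(0).round(1),np.percentile(q,[2,98],axis=0).round(1).tolist())
E
```

```text
time: 20.9
tool_pos: [650.4, -164.4, 71.0]
tcp_rot: [179.9, 0.0, 87.3]
ft_force: [-2.5, 0.5, 6.2]
finger_gap: 23.5
grip_force: 29.5
time: 21.6
tool_pos: [648.9, -163.9, 158.2]
tcp_rot: [-179.9, -0.0, 87.3]
ft_force: [-0.9, 1.2, -1.6]
finger_gap: 23.6
grip_force: 29.6
[ 648.85609196 -163.91925736  158.2487761 ]
-25 250 ((-0.3789224624633789, -0.5106115341186523), (12.284310340881348, 13.356218338012695), 26.545631408691406) [-0.3 -0.4 -8.5] [[-5.6, -5.7, -9.7], [5.0, 5.3, -8.0]]
28 1624 ((3.717317581176758, -1.5268335342407227), (29.87392807006836, 33.63357162475586), 87.14202117919922) [10.1 -1.4 39. ] [[-7.8, -15.9, 28.9], [20.2, 12.6, 43.9]]
45 203 ((19.376243591308594, -2.609419822692871), (29.62609100341797, 2.234860420227051), 86.1427993774414) [19.6 -2.9 49.7] [[18.0, -16.6, 45.2], [20.7, 11.3, 56.2]]
```

View pics/w8c.png

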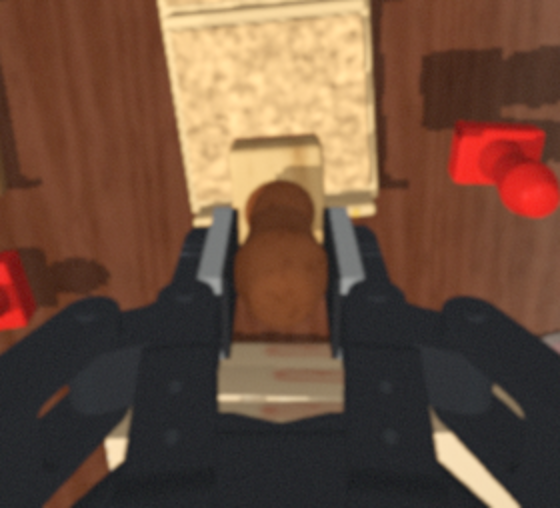

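Stamp is held nearly plumb (about 2°), with the handle centred at (280,270). I'll carry it to bay +153.

```bash
python3 -m crank '[[3,-2,0,0,1.5],[7,-4.5,0,0,1.5],[11,-7.1,0,0,1.5],[15,-9.7,0,0,1.5],[19,-12.3,0,0,1.5],[23,-15,0,0,1.5],[27,-17.5,0,0,1.5],[30,-19.5,0,0,1.5],[31,-20.1,0,0,1.5],[31,-20.1,2,0,1.5],[31,-20.1,4.5,0,1.5],[31,-20.1,6.3,0,1.5],[31,-20.1,6.3,0,1.5],[31,-20.1,6.3,0,1.5]]'
```

```text
time: 23.05
tool_pos: [462.9, 154.5, 95.8]
tcp_rot: [-179.9, 0.0, 87.3]
ft_force: [-0.1, -1.0, 0.2]
finger_gap: 23.4
grip_force: 29.6
```

```bash
python3 -m crank '[[0,0,1.2,0,1.5],[0,0,2.2,0,1.5],[0,0,2.7,0,1.5],[0,0,2.9,0,1.5],[0,0,2.9,0,1.5],[0,0,2.9,0,1.5],[0,0,2.9,0,1.5]]'; python3 -m crank '[[0,0,0,0,2.7],[0,0,0,0,3.2],[0,0,0,0,4],[0,0,0,0,5],[0,0,0,0,5],[0,0,-2,0,5],[0,0,-5,0,5],[0,0,-9,0,5],[0,0,-13,0,8],[0,0,-17,0,8],[0,3,-20,0,8],[0,8,-23.5,0,8],[0,9,-23.5,0,8],[0,9,-23.5,0,8],[0,9,-23.5,0,8]]'
cat > final.py <<'E'
from h import *
from ortho import cloud
import sys
s,im,d=save("wrist",sys.argv[1]); print(s["tool_pos"])
cv2.imwrite(f"pics/{sys.argv[1]}b.png",cv2.resize(im[:,:,::-1],(800,600)))
P,_,d=cloud("wrist",sys.argv[1]); P=P[(d>0)&(P[...,0]>390)&(P[...,0]<530)&(abs(P[...,1])<212)]
a=np.radians(-2.7)
q=P[(P[:,2]>6)&(P[:,2]<31)][:,:2].astype(np.float32); r=cv2.minAreaRect(q); print("rack",r)
Rm=np.array([[np.cos(a),-np.sin(a)],[np.sin(a),np.cos(a)]]); L=P.copy(); L[:,:2]=(P[:,:2]-[455.7,2.2])@Rm
for nm,y,z0,z1 in(("soap",-153,32,40),("card",-51,50,75),("foot",-51,21,27),("tin",51,28.5,36),("stamptop",153,70,80),("stampbase",153,23,29)):
    q=L[(abs(L[:,1]-y)<44)&(abs(L[:,0])<45)&(L[:,2]>z0)&(L[:,2]<z1)]
    if len(q)>5: b=cv2.minAreaRect(q[:,:2].astype(np.float32)); print(nm,len(q),np.round(b[0],1),np.round(b[1],1),round(b[2],1),"dy",round(b[0][1]-y,1),"z",np.percentile(q[:,2],[5,50,95]).round(1))
E
python3 final.py w9
```

```text
time: 23.75
tool_pos: [463.4, 155.0, 67.4]
tcp_rot: [180.0, -0.0, 87.3]
ft_force: [-0.4, -0.2, -0.2]
finger_gap: 23.3
grip_force: 29.7
time: 25.25
tool_pos: [553.1, 150.7, 301.7]
tcp_rot: [-179.9, 0.0, 87.3]
ft_force: [0.7, 0.2, -0.7]
finger_gap: 79.7
grip_force: 0.0
[553.05903849 150.65350504 301.70339294]
rack ((455.3514404296875, 2.4016571044921875), (413.80059814453125, 99.94392395019531), 87.3257827758789)
soap 840 [  -0.  -152.8] [76.3 52.2] 89.7 dy 0.2 z [32.8 34.4 35.6]
card 86 [  2.6 -51.2] [74.4  3. ] 90.0 dy -0.2 z [51.2 66.6 71.5]
foot 278 [  0.2 -47.9] [64.7 20. ] 89.8 dy 3.1 z [22.4 24.  25.4]
tin 860 [ 0.4 50.9] [52.3 52.9] 34.3 dy -0.1 z [29.5 30.9 32.1]
stamptop 169 [ -0.4 152.5] [17.5 18.7] 47.7 dy -0.5 z [70.5 74.3 75.9]
stampbase 305 [ -1.2 151.5] [30.1 41.9] 3.8 dy -1.5 z [24.4 26.2 27.6]
```

View pics/w9b.png

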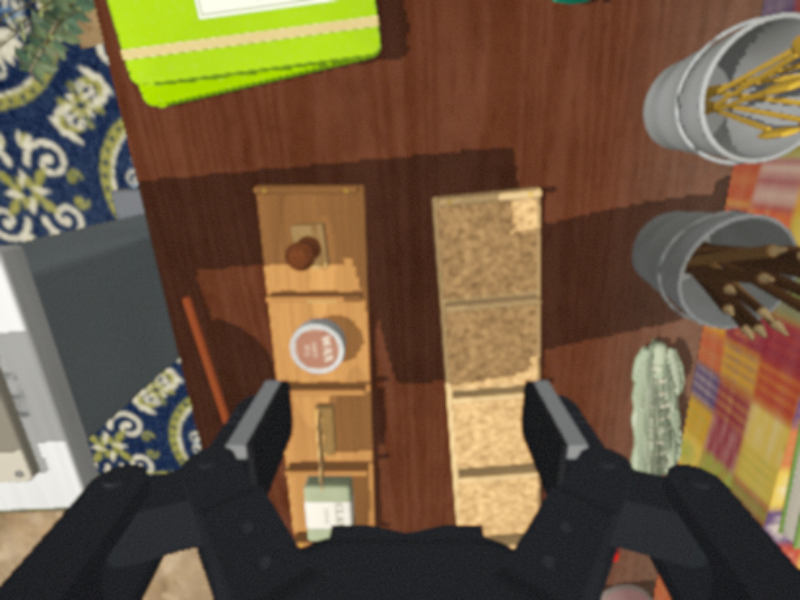

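The view shows stamp (308,248), tin (317,347), card (322,430) and soap (328,508) in the target rack, in reversed order. Each measures within 4 mm of its bay centre, at the right height, and the gripper is clear.

```bash
python3 -c "
from bench import hand_in
print(hand_in())"
```

```text
the job is handed in; nothing more can be done
None
```

All four things now stand in the target rack in reverse order (stamp, tin, card, soap from the robot's left), released and measured within about 4 mm of their bay centres; the job is handed in and the verdict was not shown.

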